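Release the catch and close the blue plate press

TASK

The plate in the blue hand press is ready to be sealed. Slide the red safety catch of the blue press outward, away from the lever, as far as it goes, and only then push the lever's black bar all the way down onto the plate; leave catch and lever like that. Do not slide the catch of the yellow press.

Things in the scene. Friction and masses are not known exactly. Their poses are not given: they have to be found in the camera images.
- press: Blue hand press for microplates, fixed; base 230 x 190 mm (x, y), 30 high. Origin: centre of underside, on the bench. +x to its back (lever hinge), -x to its front (bar), roughly towards the robot; +y its left, z up. White post 30 x 70 mm, 132 high, at x -10, y -132 mm carries the red catch. An identical yellow press stands beside it, left or right.
- press_catch (a joint): Blue press's safety catch, slide in m: 0 = in, its bolt under the right lever arm blocks the lever; 0.030 = fully out along the press's -y; lever free beyond 0.017. Starts 0 to 0.003. Grip: upright red tab 14 (x) by 22 mm (y), z 146 to 210 mm, centred in the press frame at x -10, y -115 mm when in, -145 when out. 2 N friction; stays where left.
- press_handle (a joint): Blue press's lever, hinge in rad: 0 = raised, 0.70 = fully down. Starts 0 to 0.05. Press frame: hinge axis along y at x 90, z 85 mm; arms at y 75 and -75 mm, 12 wide, 14 deep; at value q the bar's axis is at x = 90 - 190 cos(0.70 - q), z = 85 + 190 sin(0.70 - q) mm. Black grip 22 mm thick, 120 long along y, centre y 0. Push down 2 to 8 N; stays where left.
- spare_catch (a joint): Red safety catch of the yellow press, slide in m: 0 = in (locked), 0.030 = fully out. Leave it alone; starts 0 to 0.003. The yellow press is built like the blue one, is locked, and stands about 0.4 m to the blue one's left or right, centre to centre.

How it is judged:
By the outcome, as a careful person would: the job done as asked, in the order asked, and still so for the second after the job is handed in, with the robot touching nothing.
It also fails if it takes over 40 s, if anything falls off the work surface, if the arm or the gripper's body presses on something with over 40 N, if the wrist force passes 120 N, or if a joint passes its speed limit or range.

ROBOT

A 7-joint arm with a two-finger parallel gripper is mounted at the origin on the work surface. World frame = base frame: x ahead of the robot, y to its left, z up, the work surface at z = 0. Lengths are in m, angles in rad, forces in N, time in s.
With the tool pointing down it reaches from about 0.35 to 0.9 m from the base axis. Payload 19.9 kg.
Tool frame: the origin (TCP) lies on the centre line of the jaws, within the pads' length; the fingertips stand 17 mm ahead of it and the grasp point (between the pads) lies 2 mm behind it; z points along the fingers, y is the line along which they close (so a half turn about z gives the same grasp; the last joint's range is limited). The gripper opens to 85 mm and grips with 20 to 120 N. Pads are 22 mm wide; open, the fingers measure 114 mm over their backs; the gripper's body (76 mm by 85 mm) begins 54 mm behind the grasp point. The pads swing forward as they close: fully open they stand 13 mm farther back than shut.
Start: joints at [-0.042, 0.417, -0.01, 1.614, 0.005, 1.111, -0.053], TCP at [0.625, 0, 0.248] pointing down, gripper open.
Joint ranges: [-2.81, 2.81], [-0.39, 2.02], [-1.27, 1.25], [0.06, 2.57], [-1.19, 4.33], [0.19, 2], [-2.82, 2.82]. Speed limits (rad/s): [1.89, 1.89, 2.39, 2.39, 3.01, 3.01, 3.01].

INTERFACE

Orientations are given as [roll, pitch, yaw] about the fixed x, y, z axes, in that order (R = Rz(yaw) Ry(pitch) Rx(roll)).
In Python, from workcell import env gives the robot as it stands.
- The arm moves only by the tool apply_moves, never from a script. Its argument "motion" is a list of rows, each a list of 4 numbers: the shift along the tool's x, y, z normalised to -1 to 1, where 1 is 0.2 m, then the turn about the tool's z normalised to -1 to 1, where 1 is 360 degrees. In form: [[dx, dy, dz, twist], ...]. A call has 1 to 8 rows; each row is the pose to reach, as a shift and turn from the pose commanded when the call began, along the tool's axes at that moment, turning the shorter way round; what a row does not reach only later rows make up. A row lasts 1/12 s, in which the tool goes at most 41.7 mm and 7.16 degrees, less where a joint would pass 70% of its speed; a pose out of reach is approached as far as the arm can. A call with a number of a shift or a turn outside -1 to 1 is refused whole. A call with a gripper value outside its range is refused whole. "fingers" is the closure, from 0 (fully open) to 1 (shut), set as the call begins (left out, the last holds). The fingers move at their own pace and stop on an object; the grip force is fixed at half the most. Time passes only in rows, so rows that repeat a pose let the fingers close. It gives the time, the measured TCP pose, the force, the opening and the grip force at its end, in the units of the state.
- env.sense(): the state, without advancing time (a new reading comes with each control period).
- env.snapshot(name): name is "scene" or "side" or "wrist"; returns (picture, depth): 480x640x3 uint8, blue, green, red; 480x640 float32, m along the optical axis (not along the pixel's ray), 0 where there is no reading.
- env.camera_params(name): a dict with "mtx" (3x3 intrinsics, pixels), "R" (3x3) and "t" (3): a world point X has camera coordinates R X + t; the wrist camera has in their place "hand_eye" (4x4, takes a point from camera to tool coordinates, whose origin is the TCP and whose axes are the flange's). Camera axes: x right, y down, z forward; pixel columns grow to the right and rows downward; lengths in m; the calibration is good to about 2 mm. A picture is of the moment at which its call begins: read the wrist's pose just before it. camera_params takes no time and is no camera call.
- env.finish_job(): hands the job in; it is judged then, once.
The state is a dict: "clock": time; "qpos": joint angles; "qvel": joint speeds; "effort": joint torques, N m; "eef_pos": TCP position; "orientation": TCP orientation; "wrist_force": force on the tool from outside, world axes, zero at the start; "moment": the same for the moment, N m; "opening": finger opening in m; "grasp_force": force on a finger pad.
Only numpy, scipy, OpenCV 4.12 (cv2) and the standard library are available. Lean on these libraries where they do the work, as an engineer would, in place of code of your own. Each camera call takes 0.05 s, during which the arm holds its last target. There are 200 camera calls.

## Working session

There is one attempt and no reset: what is moved stays moved. The work goes in short steps, Python scripts to look and compute and a tool call to move; the robot and the scene stay as the last step left them, time stands still between calls to the robot, and variables do not carry over. Pictures are saved under pics/ and viewed, at most 10 in all, crops included, and the job is handed in when it is done.

Besides the shell and the picture viewer there is one more tool, called as name([rows], argument=value, ...), one row to a line, values as JSON. apply_moves: Moves the arm, as the interface text tells. Scaled input: -1 to 1 covers 0.2 m each way for a shift and 360 degrees each way for a turn. Its arguments: {"type":"object","properties":{"motion":{"type":"array","items":{"type":"array","items":{"type":"number","minimum":-1,"maximum":1}}},"fingers":{"type":"number"}},"required":["motion"]}

```bash
mkdir -p pics; cat > h.py <<'E'
import numpy as np, cv2
from workcell import env
def cloud(n):
    im,d=env.snapshot(n); p=env.camera_params(n); K=np.array(p["mtx"])
    v,u=np.mgrid[0:480,0:640]
    c=np.stack([(u-K[0,2])/K[0,0]*d,(v-K[1,2])/K[1,1]*d,d],-1)
    return im,d,(c-np.array(p["t"]).ravel())@np.array(p["R"])
E
python3 - <<'E'
from h import *
s=env.sense();print(s)
for n in("scene","side"):
    im,d,w=cloud(n); cv2.imwrite(f"pics/{n}.png",im); np.savez(f"/tmp/{n}.npz",im=im,d=d,w=w)
    h=cv2.cvtColor(im,cv2.COLOR_BGR2HSV)
    for c,(a,b) in dict(blue=(100,130),yellow=(20,35),red=(0,8)).items():
        m=(h[...,0]>=a)&(h[...,0]<=b)&(h[...,1]>120)&(h[...,2]>60)&(d>0)
        k,l,st,ce=cv2.connectedComponentsWithStats(m.astype(np.uint8))
        for i in range(1,k):
            if st[i,4]>60:
                P=w[l==i];print(n,c,st[i],np.percentile(P,[3,50,97],axis=0).round(3).tolist())
E
```

```text
{'clock': 0.0, 'qpos': array([-0.04148715,  0.41797421, -0.01032571,  1.61415341,  0.00467959,
        1.11070506, -0.05303968]), 'qvel': array([ 0.0006921 , -0.00068765, -0.00037934,  0.00039786,  0.00065616,
        0.00129576, -0.00044886]), 'effort': array([ 3.43503270e-04, -8.64444852e+01,  6.79280274e-01, -4.34903777e+01,
        1.92400004e-02,  7.37222959e-03,  1.31192037e-04]), 'eef_pos': array([6.24680466e-01, 1.84569230e-06, 2.47668724e-01]), 'orientation': array([-3.14037843e+00,  6.36531274e-05,  1.57076369e+00]), 'wrist_force': array([ 0.00720286, -0.45614796,  0.3110354 ]), 'moment': array([-0.04342295,  0.01902997, -0.02274879]), 'grasp_force': 0.0, 'opening': 0.08522273144768316}
scene blue [ 118   12   63   56 2070] [[-1.05, -2.142, -0.195], [-0.82, -2.001, -0.053], [-0.802, -1.944, 0.028]]
scene blue [  0 183  28  21 320] [[0.685, -0.678, 0.09], [0.703, -0.64, 0.092], [0.731, -0.619, 0.093]]
scene blue [  408   200   232   261 13688] [[0.512, 0.116, 0.014], [0.64, 0.22, 0.03], [0.687, 0.31, 0.189]]
scene blue [ 219  399  122   81 2752] [[0.795, -0.02, 0.005], [0.86
[... 1235 characters left out ...]
-0.053, 0.008], [0.794, -0.023, 0.03], [0.871, 0.05, 0.048]]
side blue [628 468  12  12  86] [[0.715, -0.628, 0.091], [0.726, -0.623, 0.093], [0.735, -0.619, 0.096]]
side yellow [ 300  227  136  137 3450] [[0.517, -0.295, 0.021], [0.606, -0.252, 0.066], [0.645, -0.115, 0.188]]
side yellow [ 267  293  129  125 4759] [[0.422, -0.332, 0.016], [0.461, -0.218, 0.031], [0.506, -0.101, 0.034]]
side yellow [336 294  33  19 356] [[0.484, -0.273, 0.165], [0.504, -0.269, 0.188], [0.527, -0.261, 0.208]]
side red [261 144  11  34 234] [[0.524, 0.095, 0.153], [0.53, 0.099, 0.185], [0.536, 0.112, 0.213]]
side red [367 302  15  39 458] [[0.511, -0.318, 0.154], [0.514, -0.314, 0.191], [0.523, -0.299, 0.213]]
```

View pics/scene.png

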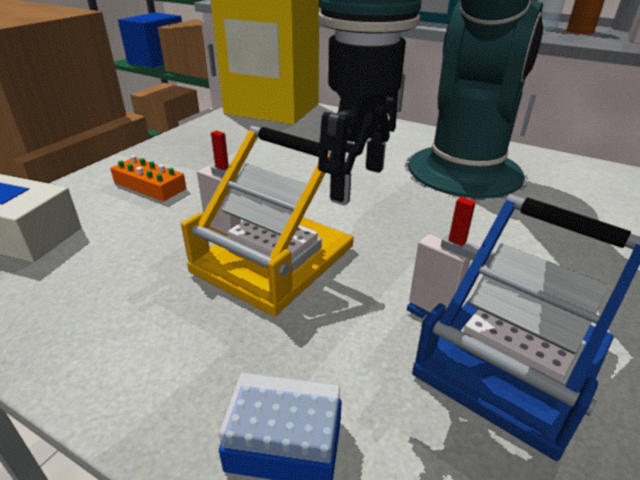

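View pics/side.png

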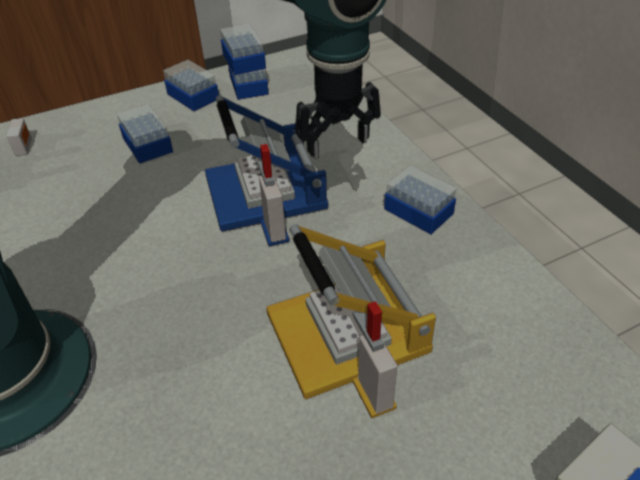

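The scene view shows the blue press at the right, with its red tab near (462,220) and black bar from (525,205) to (628,240). The yellow press is in the middle, with its tab near (219,150). Next I'll fit the blue press's yaw and position.

```bash
python3 - <<'E'
from h import *
pts=[];bars=[];tabs=[]
for n in("scene","side"):
    z=np.load(f"/tmp/{n}.npz");im,d,w=z["im"],z["d"],z["w"];h=cv2.cvtColor(im,cv2.COLOR_BGR2HSV)
    near=(d>0)&(w[...,0]>.38)&(w[...,0]<.72)&(w[...,1]>.03)&(w[...,1]<.4)
    m=near&(im.max(-1)<60)&(w[...,2]>.15)&(w[...,2]<.24)&(w[...,0]<.56)&(w[...,1]>.12)
    P=w[m]; print(n,"bar",len(P),np.percentile(P,[2,50,98],axis=0).round(3).tolist())
    if len(P)>20:
        l=cv2.fitLine(P[:,:2].astype(np.float32),cv2.DIST_HUBER,0,.01,.01).ravel();print(l, np.degrees(np.arctan2(l[1],l[0])))
    r=near&((h[...,0]<8)|(h[...,0]>174))&(h[...,1]>120)&(w[...,2]>.15)
    tp=w[r&(w[...,2]>.205)];print("tabtop",len(tp),tp.mean(0).round(4),tp.min(0).round(4),tp.max(0).round(4)); T=w[r];print(cv2.minAreaRect(T[:,:2].astype(np.float32)))
    b=near&(h[...,0]>=100)&(h[...,0]<=130)&(h[...,1]>120)&(w[...,2]>.024)&(w[...,2]<.036)
    pts.append(w[b]);print("base",b.sum(),cv2.minAreaRect(w[b][:,:2].astype(np.float32)))
A=np.vstack(pts)[:,:2].astype(np.float32);print(cv2.minAreaRect(A))
E
```

```text
scene bar 1936 [[0.498, 0.175, 0.196], [0.512, 0.235, 0.208], [0.524, 0.287, 0.214]]
[0.16162765 0.9868518  0.5138004  0.24017917] 80.698616
tabtop 146 [0.5339 0.1169 0.2109] [0.5065 0.0352 0.205 ] [0.6372 0.2873 0.3935]
((0.5443170666694641, 0.14518964290618896), (0.07720953971147537, 0.27733588218688965), 24.622682571411133)
base 7474 ((0.5648287534713745, 0.22058352828025818), (0.18972940742969513, 0.22718515992164612), 79.74008178710938)
side bar 499 [[0.487, 0.167, 0.169], [0.508, 0.245, 0.213], [0.557, 0.3, 0.218]]
[0.33554518 0.9420241  0.5156876  0.2502043 ] 70.3943
tabtop 65 [0.5306 0.1041 0.2103] [0.5237 0.0941 0.2051] [0.5389 0.117  0.2136]
((0.5310434103012085, 0.10537216812372208), (0.024455683305859566, 0.013351963832974434), 80.24551391601562)
base 2664 ((0.5611420273780823, 0.2179732769727707), (0.19022294878959656, 0.22502297163009644), 79.53721618652344)
((0.5634618997573853, 0.21914386749267578), (0.19345508515834808, 0.22901782393455505), 79.62992095947266)
```

The blue press is centred at about (0.563, 0.219) with a yaw of about -10°. The predicted tab position, (0.533, 0.1075), matches the measured one. I'll move above the tab and line up.

apply_moves([
  [0.13, -0.11, 0, 0.007],
  [0.27, -0.23, 0, 0.014],
  [0.4, -0.34, 0, 0.021],
  [0.535, -0.46, 0, 0.028],
  [0.535, -0.46, 0, 0.028],
  [0.535, -0.46, 0, 0.028],
], fingers=0)

```text
clock: 0.6
eef_pos: [0.532, 0.1086, 0.2484]
orientation: [-3.141, -0.0, 1.398]
wrist_force: [0.5, -0.8, 0.6]
opening: 0.0852
grasp_force: 0.0
```

apply_moves([
  [0, 0, 0.1, 0],
  [0, 0, 0.2, 0],
  [0, 0, 0.29, 0],
  [0, 0, 0.29, 0],
  [0, 0, 0.29, 0],
])

```text
clock: 1.02
eef_pos: [0.5331, 0.1062, 0.1899]
orientation: [-3.14, 0.001, 1.394]
wrist_force: [1.3, 0.1, 0.7]
opening: 0.0852
grasp_force: 0.0
```

apply_moves([
  [0, 0, 0, 0],
  [0, 0, 0, 0],
  [0, 0, 0, 0],
  [0, 0, 0, 0],
  [0, 0, 0, 0],
  [0, 0, 0, 0],
  [0, 0, 0, 0],
  [0, 0, 0, 0],
], fingers=1)

```text
clock: 1.68
eef_pos: [0.5315, 0.1077, 0.1908]
orientation: [-3.139, 0.0, 1.396]
wrist_force: [-17.8, 0.9, 18.6]
opening: 0.0132
grasp_force: 59.3
```

apply_moves([
  [-0.03, 0, 0, 0],
  [-0.06, 0, 0, 0],
  [-0.09, 0, 0, 0],
  [-0.12, 0, 0, 0],
  [-0.14, 0, 0, 0],
  [-0.15, 0, 0, 0],
  [-0.15, 0, 0, 0],
  [-0.15, 0, 0, 0],
])

```text
clock: 2.35
eef_pos: [0.5264, 0.0795, 0.1908]
orientation: [-3.139, -0.002, 1.397]
wrist_force: [-15.5, 11.5, 16.4]
opening: 0.0138
grasp_force: 58.8
```

apply_moves([
  [-0.01, 0, 0, 0],
  [-0.02, 0, 0, 0],
  [-0.02, 0, 0, 0],
  [-0.02, 0, 0, 0],
])

```text
clock: 2.68
eef_pos: [0.5261, 0.0785, 0.1908]
orientation: [-3.14, -0.005, 1.399]
wrist_force: [-10.6, 27.2, 9.2]
opening: 0.0135
grasp_force: 58.9
```

The catch is at its stop: the force rises while the tab no longer moves. I'll release it, rise, and look.

apply_moves([
  [0.02, 0, 0, 0],
  [0.02, 0, 0, 0],
  [0.02, 0, 0, 0],
  [0.02, 0, 0, 0],
  [0.02, 0, 0, 0],
  [0.02, 0, 0, 0],
], fingers=0)

```text
clock: 3.18
eef_pos: [0.5278, 0.0771, 0.1902]
orientation: [-3.142, 0.0, 1.394]
wrist_force: [-0.3, 0.5, -0.0]
opening: 0.0839
grasp_force: 0.0
```

apply_moves([
  [0, 0, -0.1, 0],
  [0, 0, -0.25, 0],
  [0, 0, -0.4, 0],
  [0, 0, -0.45, 0],
  [0, 0, -0.45, 0],
  [0, 0, -0.45, 0],
], fingers=1)

```text
clock: 3.68
eef_pos: [0.5278, 0.0773, 0.2803]
orientation: [3.141, -0.0, 1.395]
wrist_force: [0.1, 0.3, -0.9]
opening: 0.0118
grasp_force: 0.0
```

```bash
python3 - <<'E'
from h import *
print(env.sense()["eef_pos"],env.sense()["opening"])
im,d,w=cloud("side");h=cv2.cvtColor(im,cv2.COLOR_BGR2HSV)
r=((h[...,0]<8)|(h[...,0]>174))&(h[...,1]>120)&(w[...,2]>.15)&(w[...,2]<.22)&(d>0)&(w[...,0]>.45)&(w[...,0]<.6)
for a,b in((.0,.2),(-.4,-.2)):
    T=w[r&(w[...,1]>a)&(w[...,1]<b)];print(len(T),cv2.minAreaRect(T[:,:2].astype(np.float32)) if len(T) else 0)
cv2.imwrite("pics/s2.png",im[60:360,150:550])
E
```

```text
[0.52778225 0.07730685 0.28029957] 0.011815521818389334
265 ((0.5259351134300232, 0.07817821204662323), (0.02355828322470188, 0.014014393091201782), 81.99295043945312)
456 ((0.517469048500061, -0.3073187470436096), (0.01359870657324791, 0.022189076989889145), 0.07626431435346603)
```

View pics/s2.png

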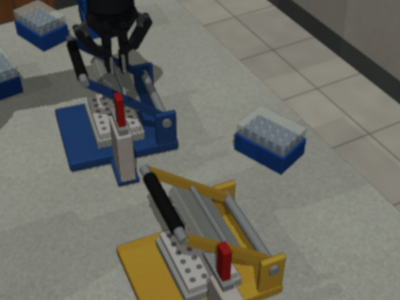

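The blue tab is now at (0.526, 0.078). That matches the fully-out prediction of (0.528, 0.078), and the yellow tab hasn't moved. Next I'll move the closed fingertips over the black bar.

apply_moves([
  [0.18, -0.06, 0, 0],
  [0.36, -0.12, 0, 0],
  [0.54, -0.18, 0, 0],
  [0.725, -0.25, 0, 0],
  [0.725, -0.25, 0, 0],
  [0.725, -0.25, 0, 0],
])

```text
clock: 4.23
eef_pos: [0.5027, 0.2309, 0.2787]
orientation: [-3.139, 0.001, 1.399]
wrist_force: [0.5, -0.5, -0.1]
opening: -0.0002
grasp_force: 0.0
```

apply_moves([
  [0, 0, 0.08, 0],
  [0, 0, 0.16, 0],
  [0, 0, 0.22, 0],
  [0, 0, 0.24, 0],
  [0, 0, 0.24, 0],
])

```text
clock: 4.65
eef_pos: [0.5034, 0.2281, 0.2309]
orientation: [-3.139, 0.002, 1.394]
wrist_force: [0.8, -0.5, 0.8]
opening: 0.0
grasp_force: 0.0
```

apply_moves([
  [0, -0.04, 0.06, 0],
  [0, -0.085, 0.14, 0],
  [0, -0.115, 0.2, 0],
  [0, -0.14, 0.27, 0],
  [0, -0.16, 0.34, 0],
  [0, -0.18, 0.405, 0],
  [0, -0.19, 0.45, 0],
  [0, -0.19, 0.45, 0],
])

```text
clock: 5.32
eef_pos: [0.4659, 0.2352, 0.1411]
orientation: [-3.14, 0.001, 1.395]
wrist_force: [-0.7, -0.0, -1.1]
opening: -0.0
grasp_force: 0.0
```

```bash
python3 - <<'E'
from h import *
im,d,w=cloud("side");a=cv2.resize(im[60:260,170:370],(560,560))
cv2.imwrite("pics/s3.png",a)
im,d,w=cloud("scene");cv2.imwrite("pics/s4.png",im[100:,300:])
E
```

```text
(no output)
```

View pics/s3.png

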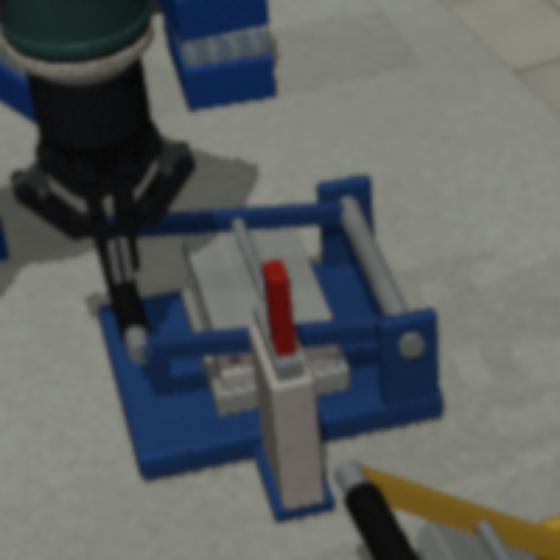

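View pics/s4.png

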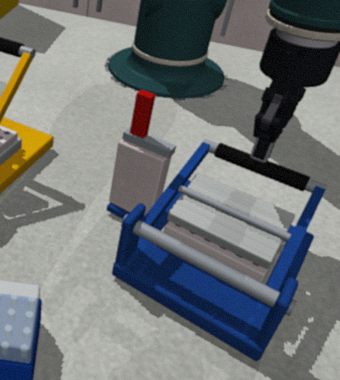

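The fingers are on the bar and the lever is most of the way down (bar at (125,310) in the side crop). The catch is still out. I'll push to the stop.

apply_moves([
  [0, -0.005, 0.05, 0],
  [0, -0.01, 0.1, 0],
  [0, -0.01, 0.13, 0],
  [0, -0.01, 0.15, 0],
  [0, -0.01, 0.15, 0],
  [0, -0.01, 0.15, 0],
])

```text
clock: 5.92
eef_pos: [0.4645, 0.2361, 0.1126]
orientation: [-3.141, 0.0, 1.395]
wrist_force: [-6.1, -0.3, 15.9]
opening: -0.0001
grasp_force: 7.7
```

apply_moves([
  [0, 0, 0.01, 0],
  [0, 0, 0.02, 0],
  [0, 0, 0.025, 0],
  [0, 0, 0.025, 0],
  [0, 0, 0.025, 0],
])

```text
clock: 6.33
eef_pos: [0.4649, 0.2365, 0.1111]
orientation: [3.14, -0.001, 1.395]
wrist_force: [-31.4, -13.3, 92.0]
opening: 0.0002
grasp_force: 45.6
```

The lever is at its hard stop (92 N, barely moving). I'll retract straight up and check.

apply_moves([
  [0, 0, -0.03, 0],
  [0, 0, -0.15, 0],
  [0, 0, -0.35, 0],
  [0, 0, -0.55, 0],
  [0, 0, -0.75, 0],
  [0, 0, -0.8, 0],
  [0, 0, -0.8, 0],
  [0, 0, -0.8, 0],
])

```text
clock: 7.0
eef_pos: [0.4646, 0.2358, 0.2671]
orientation: [3.141, -0.0, 1.395]
wrist_force: [0.2, -0.1, -0.2]
opening: 0.0002
grasp_force: 0.0
```

```bash
python3 - <<'E'
from h import *
im,d,w=cloud("side");cv2.imwrite("pics/s5.png",cv2.resize(im[60:260,170:370],(560,560)))
h=cv2.cvtColor(im,cv2.COLOR_BGR2HSV)
r=((h[...,0]<8)|(h[...,0]>174))&(h[...,1]>120)&(w[...,2]>.15)&(w[...,2]<.22)&(d>0)&(w[...,0]>.45)&(w[...,0]<.6)
for a,b in((.0,.2),(-.4,-.2)): print(cv2.minAreaRect(w[r&(w[...,1]>a)&(w[...,1]<b)][:,:2].astype(np.float32)))
for n in("scene","side"):
    im,d,w=cloud(n)
    m=(d>0)&(im.max(-1)<70)&(abs(w[...,0]-.4645)<.025)&(abs(w[...,1]-.236)<.05)&(w[...,2]>.06)&(w[...,2]<.2)
    print(n,m.sum(),np.percentile(w[m],[5,50,97],axis=0).round(4).tolist() if m.any() else 0)
E
```

```text
((0.5256699919700623, 0.07696401327848434), (0.024963049218058586, 0.012842738069593906), 78.11543273925781)
((0.5181134939193726, -0.3063753843307495), (0.024033332243561745, 0.014151734299957752), 84.571533203125)
scene 1137 [[0.4593, 0.1918, 0.0799], [0.4703, 0.239, 0.0903], [0.4806, 0.2834, 0.0958]]
side 320 [[0.4498, 0.1909, 0.0898], [0.4631, 0.2332, 0.0955], [0.4782, 0.2826, 0.0991]]
```

View pics/s5.png

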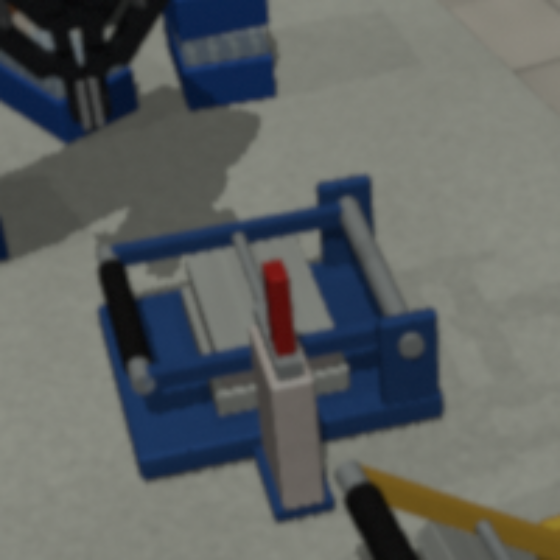

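The lever is fully down: the top of the bar is at z ≈ 0.096, which is where it should be at full travel. The tab is still out at (278,305) in the crop, and the robot is clear.

```bash
python3 -c "
from workcell import env
print(env.finish_job())"
```

```text
the job is handed in; nothing more can be done
None
```

The blue press's catch was slid fully out first, then its lever was pushed down to its stop; the yellow catch was not touched, and the job is handed in with the robot clear.

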